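Close up the loaded drill jig

ROBOT

A 6-joint arm with a two-finger parallel gripper is mounted at the origin on a cart in front of the work surface, level with it; the furniture and walls round the work are solid. World frame = base frame: x ahead of the robot, y to its left, z up, the work surface at z = 0. Lengths are in mm, angles in rad, forces in N, time in s.
With the tool pointing down it reaches from about 325 to 1000 mm from the base axis. Payload 5.1 kg.
Tool frame: the origin (TCP) lies at the very end of the fingers, on their centre line; the grasp point (between the pads) lies 19 mm behind it; z points along the fingers, y is the direction in which the jaws open and shut (so a half turn about z gives the same grasp; the last joint's range is limited). The gripper opens to 85 mm and grips with 20 to 120 N. Pads are 22 mm wide; open, the fingers measure 114 mm over their backs; the gripper's body (76 mm by 85 mm) begins 54 mm behind the grasp point. The pads swing forward as they close: fully open they stand 13 mm farther back than shut.
Start: joints at [-1.284, 0.124, 1.65, -0, 1.367, -0.083], TCP at [234.896, -606.06, 231.322] pointing down, gripper open.
Joint ranges: [-2.61, 2.61], [-1.02, 2.33], [0.03, 2.71], [-1.35, 4.49], [0.32, 2.68], [-2.91, 2.91]. Speed limits (rad/s): [2.57, 2.57, 3.14, 3.14, 3.14, 3.14].

INTERFACE

Orientations are given as a rotation vector (axis times angle).
In Python, from station import read_state, grab_frame, camera_params, job, spotter gives the robot as it stands.
- The arm moves only by the tool send_rows, never from a script. Its argument "moves" is a list of rows, each an object of numbers: "tx", "ty", "tz": the shift along the tool's x, y, z in mm; "wx", "wy", "wz": the turn, a rotation vector about the tool's x, y, z in rad; "jaw": the closure in counts, from 0 (fully open) to 255 (shut). In form: [{"tx": .., "ty": .., "tz": .., "wx": .., "wy": .., "wz": .., "jaw": ..}, ...]. A call has 1 to 8 rows; each row shifts and turns the commanded pose from where the row before left it, along the tool's axes as they then stand; what a row does not reach is not made up. A row lasts 1/12 s, in which the tool goes at most 41.7 mm and 7.16 degrees, less where a joint would pass 70% of its speed; a pose out of reach is approached as far as the arm can. A call is refused whole if a number of a shift passes 41.7 or a number of a turn 0.125, either way. A call with a gripper value outside its range is refused whole. The fingers move at their own pace and stop on an object; the grip force is fixed at half the most. Time passes only in rows, so rows that do not move let the fingers close. It gives the time, the measured TCP pose, the force and the opening at its end, in the units of the state.
- read_state(): the state, without advancing time (a new reading comes with each control period).
- grab_frame(name): name is "side" or "top"; returns the picture (400x640x3 uint8, blue, green, red); there is no depth.
- camera_params(name): a dict with "camera_matrix" (3x3 intrinsics, pixels), "pose" (4x4, takes a point from camera to world coordinates). Camera axes: x right, y down, z forward; pixel columns grow to the right and rows downward; lengths in mm; the calibration is good to about 2 mm. A picture is of the moment at which its call begins. camera_params takes no time and is no camera call.
- job.finish_job(): hands the job in, once; it reports no verdict.
Trained networks look in the newest picture that a camera, given by its name, has taken for a name from the list of things; names that differ only in an ending like _2 or _b are one class to them, and where a whole thing is asked for, a point or a joint stands for the part that bears it (a point fixed in the world has none). Each returns a list of dicts, best first, with "p" (0 to 1); they miss things now and then, are a little off and sometimes report something else, mostly with a low value. They report only what shows in the picture. A call takes as long as a camera call.
- spotter.spot_in(camera, query): "xyz" ([x, y, z] in mm, in the coordinates of the camera as it stood for that picture, good to about 4 mm: the middle of the surface that is visible of it).
- spotter.outline_of(camera, query): "region" (400x640 bool, what is visible of it).
The state is a dict: "t": time; "joint_pos": joint angles; "qd": joint speeds; "tau": joint torques, N m; "position": TCP position; "tcp_rot": TCP orientation; "wrist_force": force on the tool from outside, world axes, zero at the start; "torque": the same for the moment, N m; "gripper_width": finger opening in mm.
Only numpy, scipy, OpenCV 4.12 (cv2) and the standard library are available. Lean on these libraries where they do the work, as an engineer would, in place of code of your own. Each camera call takes 0.05 s, during which the arm holds its last target.

TASK

Get the drill jig ready for drilling, using only your fingertips: push the plywood plate along its channel until it is fully home against the end stop, then push the hinged leaf over and down until it lies flat shut on the jig, then push the turn-button's peg round to the end of its travel so that the arm lies across the leaf and keeps it shut. Do not lift the plate, and leave the tools and materials lying round the jig where they are.

Things in the scene. Friction and masses are not known exactly. Their poses are not given: they have to be found in the camera images.
- jig: the drill jig, fixed to the worktop: plywood base 153 x 146 x 18 mm with a channel 63 mm wide between two hardwood rails, closed at one end by a stop. Origin on the worktop under the middle of the channel, z up; y runs along the channel from the stop to the open end; x runs across it, to the hinge side (away from the robot at yaw 0). Rail and stop tops at z = 34 mm
- stop_face (a point): point on the end stop's face at the channel floor: jig x = 0, y = -45 mm, z = 18 mm. The rails run from here to jig y = +45 mm, the base to y = +70 mm. The rear rail spans jig x = 31.5 to 56 mm, the front rail x = -31.5 to -76 mm
- gusset: the work: a rectangular plywood plate 60 x 90 x 18 mm, about 60 g, lying flat on the channel floor, long side along the channel, only part of the way in and sticking out of the open end. Origin at the centre of its underside; its own axes are turned 0.52 rad from its sides. Fully home its end touches the stop and its origin is at jig x = 0, y = 0, z = 18 mm
- leaf (a joint): angle of the leaf, the jig's hinged lid, an aluminium plate with two drill bushes: 0 = shut, flat over the work, 1.57 = upright, at most 1.95. The hinge is stiff: the leaf stays where it is left when steep and sinks slowly shut by itself once it is below about 0.7. If the plate is not fully home, a lug under the leaf lands on it and the leaf stays ajar
- leaf_hinge (a point): point on the leaf's hinge axis, which is parallel to the jig's y: jig x = +61 mm, y = 0, z = 37.5 mm. The leaf is 8 mm thick, 0.2 kg, its free edge 103 mm from this axis; it spans jig y = -60 to +64 mm. Shut it covers jig x = -42 to +57 mm, top at z = 45.5 mm; bushes 23 mm across stand 6 mm above it at jig x = 0, y = -22 and +22 mm
- leaf_edge (a point): point on the leaf's free edge, on its outer face (its top when shut; when open its back, turned away from the work), at jig y = -35 mm; moves with the leaf. The lug under the leaf is 14 mm deep, at jig y = +48 to +58 mm, x = -20 to +20 mm when shut, just behind the plate's outer end
- button (a joint): angle of the turn-button, a steel latch arm on a vertical pivot on the front rail: 0 = open, arm along the jig's +y, clear of the leaf; 1.571 = end of travel, arm along the jig's +x, over the shut leaf. Turns clockwise seen from above, stays where it is left, needs about 1.2 N at its peg. With the leaf ajar the arm cannot pass over it
- button_pivot (a point): top of the button's arm on its pivot axis: jig x = -60 mm, y = 0, z = 56.5 mm. The arm is 16 mm wide, 8 mm thick and reaches 50 mm from the pivot; a bolt head stands 5 mm above it here
- peg_top (a point): top centre of the turn-button's upright thumb peg, 12 mm across, 36 mm from the pivot; the peg stands from z = 56.5 to 78.5 mm; moves with the button
- tack_jar: a lidded jar standing beyond the closed end of the jig, 60 mm across, 82 mm high. Bystander; origin at the centre of its underside
- tape_measure: a boxy tape measure, 68 x 72 x 62 mm. Bystander; origin at the centre of its underside
- marker: a marker pen, 14 mm thick, lying to the left of the jig. Bystander; origin at the centre of its underside
- masking_tape: a roll of masking tape lying flat, 100 mm across, 24 mm high. Bystander; origin at the centre of its underside
- cream_spool: a thread spool standing behind the jig, 48 mm across, 55 mm high. Bystander; origin at the centre of its underside

How it is judged (in metres and radians):
On the way, in this order (a step that is already met when the one before it is completed fails the run):
1. the plate is fully home against the end stop (y of gusset in the frame of jig between -0.004 and 0.003 m and z of gusset in the frame of jig below 0.021 m), for 0.2 s.
2. the leaf lies shut over the plate, its lug behind the plate's end (all of step 1 and value of joint leaf below 0.03 rad), for 0.2 s.
3. the turn-button is turned fully over the shut leaf (all of step 2 and value of joint button above 1.4 rad), for 0.2 s.
At the end, for the whole second after the job is handed in: The plate lies on the channel floor within 3 mm of the end stop, the leaf is shut (below 0.03 rad), the turn-button is turned to at least 1.4 of its 1.57 rad, all at rest, and no bystander has moved more than 20 mm (all of step 3 and linear speed of gusset below 0.01 m/s and not (distance of any of tack_jar, tape_measure, marker, masking_tape, cream_spool from where it was at the start of the episode above 0.02 m)); the robot touches nothing.
It fails at once if the plate is lifted or tipped up out of its channel (z of gusset in the frame of jig above 0.026 m or angle between gusset's own z axis and vertical above 0.15 rad).
It fails at once if a tool or material round the jig is pushed, lifted or carried away (distance of any of tack_jar, tape_measure, marker, masking_tape, cream_spool from where it was at the start of the episode above 0.02 m).
It also fails if it takes over 61 s, if anything falls off the work surface, if the arm or the gripper's body presses on something with over 40 N, if the wrist force passes 120 N, or if a joint passes its speed limit or range.

## Working session

There is one attempt and no reset: what is moved stays moved. The work goes in short steps, Python scripts to look and compute and a tool call to move; the robot and the scene stay as the last step left them, time stands still between calls to the robot, and variables do not carry over. Pictures are saved under pics/ and viewed, and the job is handed in when it is done.

Besides the shell and the picture viewer there is one more tool, called after "Emit:" as name([rows], argument=value, ...), one row to a line, values as JSON. send_rows: Moves the arm, as the interface text tells. Its arguments: {"type":"object","properties":{"moves":{"type":"array","items":{"type":"object","properties":{"tx":{"type":"number"},"ty":{"type":"number"},"tz":{"type":"number"},"wx":{"type":"number"},"wy":{"type":"number"},"wz":{"type":"number"},"jaw":{"type":"number"}}}}},"required":["moves"]}

```bash
ls; mkdir -p pics
python3 - <<'E'
from station import *
import cv2,json
print(read_state())
for n in ("side","top"):
    f=grab_frame(n); cv2.imwrite(f"pics/{n}0.png",f); p=camera_params(n); print(n,p)
E
```

```text
pics
{'t': 0.0, 'joint_pos': array([-1.28359116e+00,  1.24529865e-01,  1.65170573e+00, -1.30566417e-05,
        1.36749699e+00, -8.25929003e-02]), 'qd': array([-1.41074758e-03,  5.88648955e-04,  5.72963504e-04, -8.24894186e-04,
       -9.28925094e-04,  9.80136273e-05]), 'tau': array([-4.21522827e-05, -4.23613608e+01, -3.65447330e+01, -1.13839178e-06,
        7.22794255e-03,  5.16927429e-06]), 'position': array([ 234.72412594, -605.46963501,  230.01824349]), 'tcp_rot': array([-3.08595168e+00, -5.77186258e-01,  3.63023011e-04]), 'wrist_force': array([-0.45885031,  0.22120493,  0.52315423]), 'torque': array([-0.00174416, -0.02394325, -0.0225324 ]), 'gripper_width': 85.44990842530704}
side {'camera_matrix': array([[415.31237969,   0.        , 320.44208288],
       [  0.        , 415.31237969, 197.4204927 ],
       [  0.        ,   0.        ,   1.        ]]), 'pose': array([[-9.04125103e-01, -2.59275882e-01,  3.39608327e-01,
         2.18589540e+02],
       [-4.27259100e-01,  5.53713631e-01, -7.14738328e-01,
         7.93998063e+02],
       [-2.73134922e-03, -7.91313612e-01, -6.11404373e-01,
         7.14535170e+02],
       [ 0.00000000e+00,  0.00000000e+00,  0.00000000e+00,
         1.00000000e+00]])}
top {'camera_matrix': array([[435.57706989,   0.        , 317.92330338],
       [  0.        , 435.57706989, 203.17569225],
       [  0.        ,   0.        ,   1.        ]]), 'pose': array([[ 2.87760045e-02, -9.95021916e-01,  9.54113597e-02,
         4.42471739e+02],
       [-9.99585735e-01, -2.86969135e-02,  2.20126537e-03,
         5.88323624e+01],
       [ 5.47704249e-04, -9.54351777e-02, -9.95435496e-01,
         1.29315134e+03],
       [ 0.00000000e+00,  0.00000000e+00,  0.00000000e+00,
         1.00000000e+00]])}
```

View pics/side0.png

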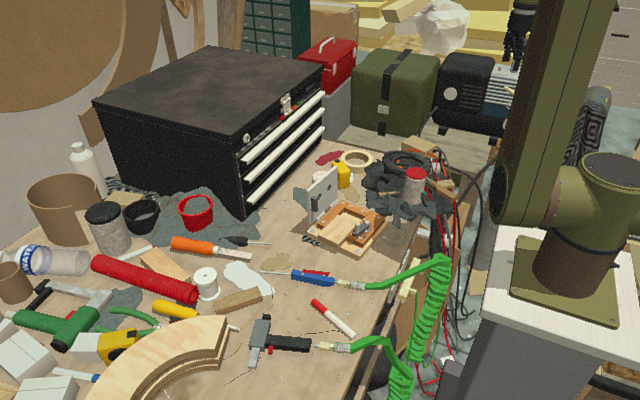

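View pics/top0.png

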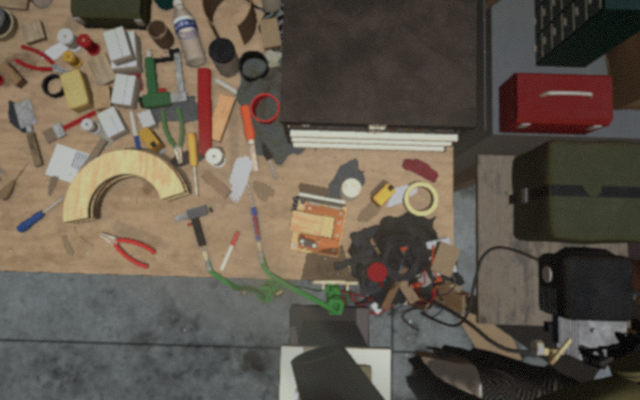

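```bash
cat > h.py <<'E'
from station import *
import numpy as np, cv2
def toworld(n,x):
    P=camera_params(n)["pose"]; return P[:3,:3]@np.array(x)+P[:3,3]
def proj(n,X):
    c=camera_params(n);P=c["pose"];K=c["camera_matrix"]
    X=np.atleast_2d(X);q=(X-P[:3,3])@P[:3,:3];q=q@K.T
    return q[:,:2]/q[:,2:]
def pix2z(n,uv,z):
    c=camera_params(n);P=c["pose"];K=c["camera_matrix"]
    d=P[:3,:3]@np.linalg.solve(K,[uv[0],uv[1],1]);o=P[:3,3]
    return o+d*(z-o[2])/d[2]
E
python3 - <<'E'
from h import *
for n in ("top","side"):
  for q in ("jig","gusset","leaf","leaf_edge","peg_top","button_pivot","leaf_hinge","stop_face","tack_jar","tape_measure","marker","masking_tape","cream_spool"):
    try: print(n,q,[(np.round(toworld(n,r["xyz"]),0).tolist(),round(r["p"],2)) for r in spotter.spot_in(n,q)[:2]])
    except Exception as e: print(n,q,e)
print(read_state()["t"])
E
```

```text
top jig [([491.0, 45.0, 32.0], 0.87)]
top gusset [([505.0, 100.0, 33.0], 0.63)]
top leaf [([561.0, 56.0, 119.0], 0.73)]
top leaf_edge [([563.0, 52.0, 116.0], 0.95)]
top peg_top [([563.0, 55.0, 120.0], 0.55)]
top button_pivot [([491.0, 44.0, 31.0], 0.62)]
top leaf_hinge [([492.0, 43.0, 32.0], 0.59), ([682.0, 365.0, 55.0], 0.21)]
top stop_face [([494.0, 43.0, 33.0], 0.81)]
top tack_jar [([600.0, -28.0, 77.0], 0.77)]
top tape_measure [([584.0, -239.0, 24.0], 0.72), ([591.0, -119.0, 59.0], 0.7)]
top marker [([419.0, 317.0, 14.0], 0.52)]
top masking_tape [([588.0, -242.0, 27.0], 0.77)]
top cream_spool [([686.0, 366.0, 55.0], 0.71)]
side jig [([533.0, 66.0, 38.0], 0.83)]
side gusset [([502.0, 110.0, 40.0], 0.94), ([414.0, 316.0, 14.0], 0.25)]
side leaf [([563.0, 57.0, 101.0], 0.95), ([619.0, -29.0, 87.0], 0.59)]
side leaf_edge [([564.0, 61.0, 101.0], 0.71)]
side peg_top [([447.0, 101.0, 55.0], 0.6)]
side button_pivot [([530.0, 70.0, 33.0], 0.73)]
side leaf_hinge [([530.0, 71.0, 36.0], 0.79)]
side stop_face [([530.0, 67.0, 30.0], 0.67)]
side tack_jar [([577.0, -106.0, 55.0], 0.69), ([618.0, -29.0, 88.0], 0.6)]
side tape_measure [([576.0, -107.0, 55.0], 0.63)]
side marker [([410.0, 320.0, 11.0], 0.6), ([681.0, 375.0, 47.0], 0.49)]
side masking_tape [([581.0, -243.0, 25.0], 0.59)]
side cream_spool [([681.0, 375.0, 47.0], 0.82)]
1.4
```

Run:
```python
import cv2
a=cv2.imread("pics/top0.png")[170:270,270:420]; cv2.imwrite("pics/topz.png",cv2.resize(a,None,fx=5.3,fy=5.3,interpolation=cv2.INTER_CUBIC))
a=cv2.imread("pics/side0.png")[150:265,285:445]; cv2.imwrite("pics/sidez.png",cv2.resize(a,None,fx=5,fy=5,interpolation=cv2.INTER_CUBIC))
```

```text
(no output)
```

View pics/topz.png

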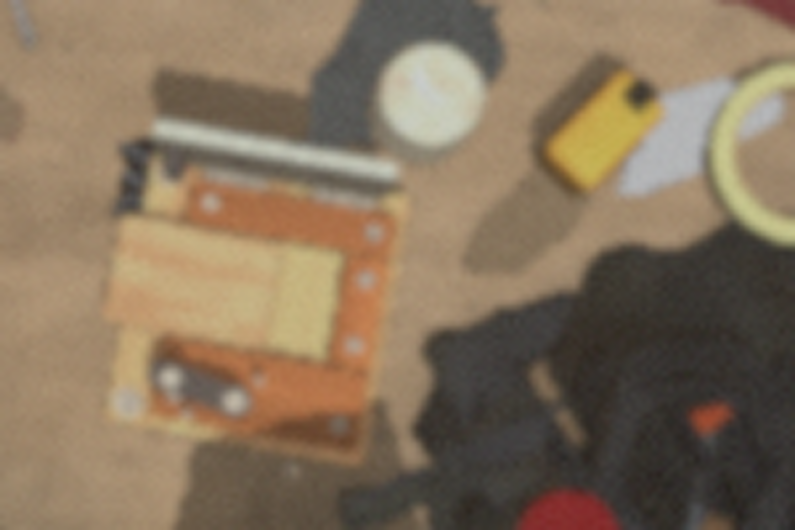

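View pics/sidez.png

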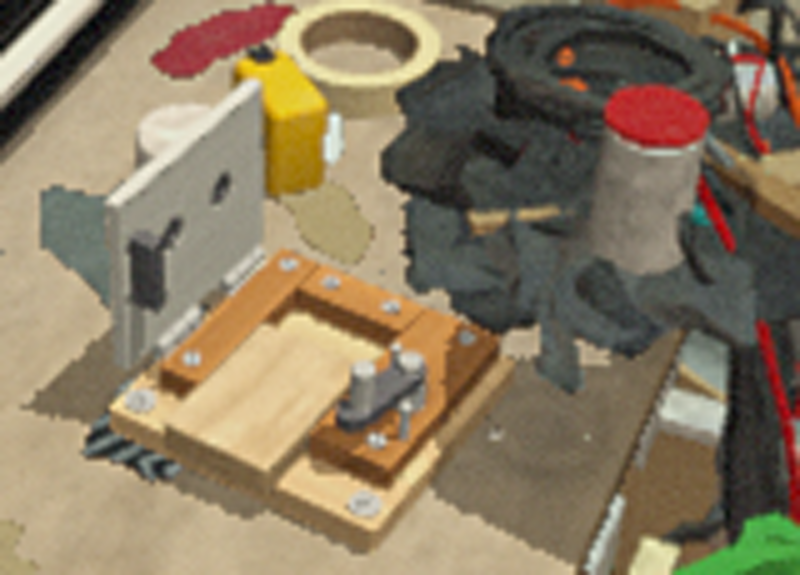

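```bash
cat > fit.py <<'E'
from h import *
from scipy.optimize import least_squares
T=[((31.5,-45,34),(343,250)),((-31.5,-45,34),(328,360)),((31.5,45,34),(188,222)),((-31.5,45,34),(152,343)),((-60,0,61.5),(235,400)),((-60,36,78.5),(170,378))]
S=[((31.5,-45,34),(297,290)),((-31.5,-45,34),(403,335)),((31.5,45,34),(200,388)),((56,45,34),(160,370)),((-31.5,45,34),(310,437)),((-76,45,34),(390,480)),((-60,0,61.5),(410,356)),((-60,36,78.5),(363,368))]
def W(p,X):
    c,s=np.cos(p[2]),np.sin(p[2]);X=np.atleast_2d(X).astype(float)
    return np.c_[p[0]+c*X[:,0]-s*X[:,1],p[1]+s*X[:,0]+c*X[:,1],X[:,2]]
def r(p):
    a=proj("top",W(p,[t[0] for t in T]))-(np.array([t[1] for t in T])/5.3+[270,170])
    b=proj("side",W(p,[t[0] for t in S]))-(np.array([t[1] for t in S])/5+[285,150])
    return np.r_[a.ravel(),b.ravel()]
if __name__=="__main__":
    s=least_squares(r,[490,45,0],loss="soft_l1");print(s.x,np.round(s.fun.reshape(-1,2),1).tolist())
    p=s.x
    for a in (1.4,1.57,1.75,1.95):
        e=[[61-103*np.cos(a)+8*np.sin(a)*k,y,37.5+103*np.sin(a)+8*np.cos(a)*k] for y in(-60,64) for k in(0,1)]
        print(a,((proj("top",W(p,e))-[270,170])*5.3).round().tolist(),((proj("side",W(p,e))-[285,150])*5).round().tolist())
    for y in(10,15,20,25,30,35): 
        e=[[x,y+45,36] for x in(-30,30)]
        print(y,((proj("top",W(p,e))-[270,170])*5.3).round().tolist(),((proj("side",W(p,e))-[285,150])*5).round().tolist())
E
python3 fit.py
```

```text
[ 4.98870640e+02  6.06508557e+01 -1.47407414e-01] [[0.1, 0.2], [-0.8, 0.9], [-1.2, 0.0], [1.7, -1.4], [-0.5, 0.4], [-1.0, 2.3], [-0.6, -0.5], [-0.5, -0.8], [-0.2, -0.8], [-0.5, -0.9], [-0.2, -0.9], [0.1, -2.3], [0.2, 0.6], [2.5, 1.2]]
1.4 [[385.0, 219.0], [388.0, 204.0], [142.0, 176.0], [145.0, 161.0]] [[295.0, 99.0], [282.0, 92.0], [155.0, 225.0], [141.0, 217.0]]
1.57 [[391.0, 185.0], [394.0, 169.0], [148.0, 142.0], [151.0, 126.0]] [[266.0, 86.0], [252.0, 81.0], [123.0, 210.0], [109.0, 204.0]]
1.75 [[397.0, 149.0], [400.0, 134.0], [155.0, 106.0], [158.0, 92.0]] [[234.0, 77.0], [221.0, 75.0], [91.0, 200.0], [77.0, 197.0]]
1.95 [[403.0, 112.0], [405.0, 99.0], [162.0, 70.0], [165.0, 56.0]] [[202.0, 75.0], [189.0, 75.0], [57.0, 195.0], [45.0, 195.0]]
10 [[143.0, 330.0], [163.0, 221.0]] [[296.0, 440.0], [190.0, 393.0]]
15 [[134.0, 328.0], [154.0, 220.0]] [[290.0, 446.0], [184.0, 399.0]]
20 [[125.0, 326.0], [145.0, 218.0]] [[285.0, 452.0], [179.0, 405.0]]
25 [[116.0, 325.0], [136.0, 216.0]] [[279.0, 459.0], [173.0, 411.0]]
30 [[107.0, 323.0], [127.0, 215.0]] [[274.0, 465.0], [167.0, 417.0]]
35 [[98.0, 322.0], [118.0, 213.0]] [[268.0, 471.0], [161.0, 423.0]]
```

Run:
```python
import fit
from fit import *
pt=fit.T.pop(); fit.T.pop(3); ps=fit.S.pop()
s=least_squares(r,[490,45,0],loss="soft_l1");print(s.x,np.round(s.fun.reshape(-1,2),1).tolist())
p=s.x
f=lambda a:np.r_[(proj("top",W(p,[-60+36*np.sin(a[0]),36*np.cos(a[0]),78.5]))-(np.array(pt[1])/5.3+[270,170])).ravel(),(proj("side",W(p,[-60+36*np.sin(a[0]),36*np.cos(a[0]),78.5]))-(np.array(ps[1])/5+[285,150])).ravel()]
q=least_squares(f,[0.2]);print(q.x,q.fun)
# leaf edge
g=lambda a:(proj("top",W(p,[[61-103*np.cos(a[0]),y,37.5+103*np.sin(a[0])] for y in(-60,64)]))-(np.array([[390,180],[150,140]])/5.3+[270,170])).ravel()
q=least_squares(g,[1.57]);print(q.x,q.fun)
im=[cv2.imread("pics/top0.png"),cv2.imread("pics/side0.png")]
for n,I,o,k in(("top",im[0],(270,170,150,100),5.3),("side",im[1],(285,150,160,115),5)):
    Z=cv2.resize(I[o[1]:o[1]+o[3],o[0]:o[0]+o[2]],None,fx=k,fy=k)
    def L(X):
        u=((proj(n,W(p,X))+.5-o[:2])*k).astype(int);cv2.polylines(Z,[u],True,(255,0,255),1)
    L([[-76,70,18],[77,70,18],[77,-76,18],[-76,-76,18]]);L([[-31.5,45,34],[-31.5,-45,34],[31.5,-45,34],[31.5,45,34],[56,45,34],[56,-70,34],[-76,-70,34],[-76,45,34]])
    L([[-30,76,36],[30,76,36],[30,-14,36],[-30,-14,36]])
    cv2.imwrite(f"pics/{n}ov.png",Z)
```

```text
[ 4.98437388e+02  6.08892006e+01 -1.45468909e-01] [[0.0, 0.3], [-0.9, 1.0], [-1.3, 0.2], [-0.5, 0.6], [-0.6, -0.4], [-0.4, -0.7], [-0.1, -0.7], [-0.4, -0.7], [-0.0, -0.8], [0.3, -2.2], [0.3, 0.7]]
[0.20954629] [-0.31212515 -0.14225266  0.05690207 -0.064921  ]
[1.59148628] [ 0.28315736  0.23928884 -0.34588311 -0.25511411]
```

View pics/topov.png

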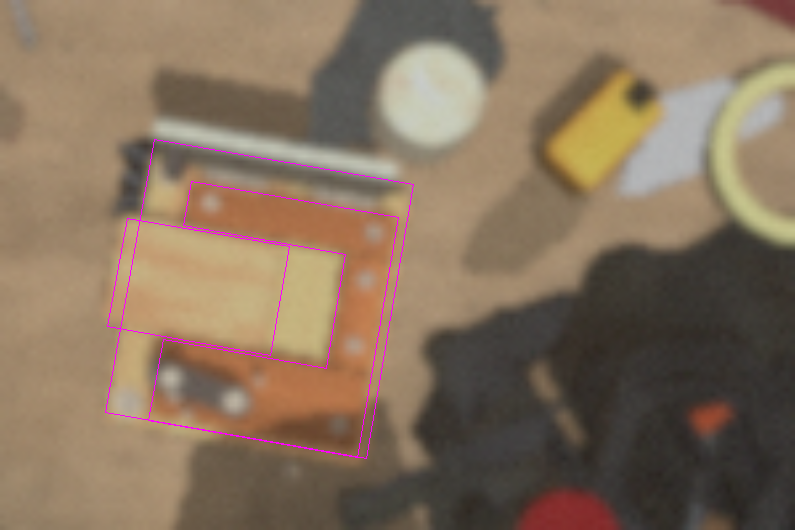

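View pics/sideov.png

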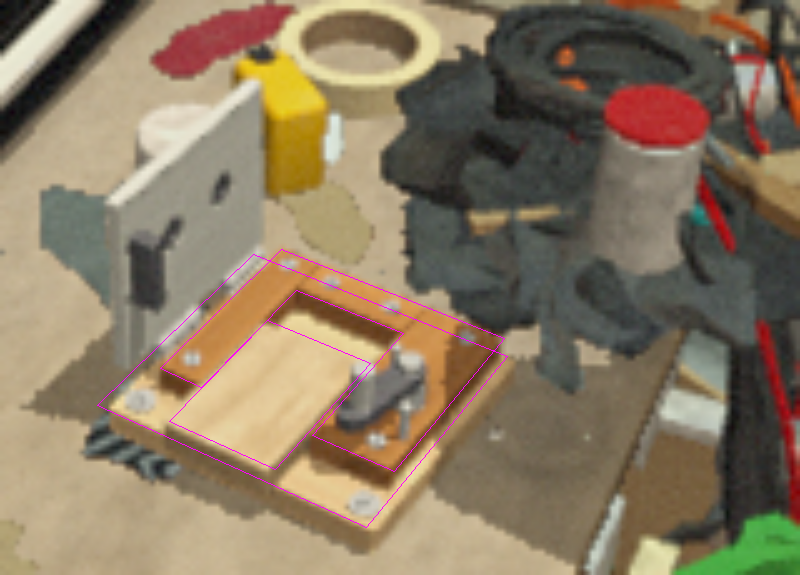

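Emit:
send_rows([
  {"wz": -0.12, "jaw": 255},
  {"wz": -0.12, "jaw": 255},
  {"wz": -0.12, "jaw": 255},
  {"wz": -0.12, "jaw": 255},
  {"wz": -0.12, "jaw": 255},
  {"wz": -0.12, "jaw": 255},
  {"wz": -0.12, "jaw": 255},
  {"wz": -0.12, "jaw": 255},
])

```text
$.moves[0]: bad value
```

```bash
cat >> h.py <<'E'
from scipy.spatial.transform import Rotation as R
J=np.array([498.5,61.,-0.146])
def tojig(X):
    c,s=np.cos(J[2]),np.sin(J[2]);d=np.asarray(X)[:2]-J[:2]
    return np.array([c*d[0]+s*d[1],-s*d[0]+c*d[1],X[2]])
def st():
    s=read_state();M=R.from_rotvec(s["tcp_rot"]).as_matrix()
    print("t",round(s["t"],2),"jig",tojig(s["position"]).round(1),"yawx",round(np.arctan2(M[1,0],M[0,0]),4),"zax",M[:,2].round(3),"F",s["wrist_force"].round(1),"w",round(s["gripper_width"],1),"j",s["joint_pos"].round(2))
E
python3 - <<'E'
from h import *
st()
for uv in((245,215),(285,170),(325,125)): print(pix2z("side",uv,0).round())
for uv in((352,188),): print([tojig(pix2z("top",uv,z)).round() for z in(55,82)], [np.round(np.linalg.norm(pix2z("top",(342,188),z)-pix2z("top",(362,188),z))) for z in(55,82)])
print([tojig(pix2z("top",(377,272),z)).round() for z in(55,82)])
E
```

```text
t 1.4 jig [-163.7 -698.3  231.3] yawx 0.3698 zax [ 0. -0. -1.] F [-1.  -0.8 -0.2] w 85.4 j [-1.28  0.12  1.65 -0.    1.37 -0.08]
[765. 114.   0.]
[ 773. -120.    0.]
[ 784. -437.    0.]
[array([122., -79.,  55.]), array([118., -77.,  82.])] [np.float64(57.0), np.float64(56.0)]
[array([-101., -188.,   55.]), array([-100., -184.,   82.])]
```

Emit:
send_rows([
  {"tx": 0, "ty": 0, "tz": 0, "wx": 0, "wy": 0, "wz": -0.12, "jaw": 255},
  {"tx": 0, "ty": 0, "tz": 0, "wx": 0, "wy": 0, "wz": -0.12, "jaw": 255},
  {"tx": 0, "ty": 0, "tz": 0, "wx": 0, "wy": 0, "wz": -0.12, "jaw": 255},
  {"tx": 0, "ty": 0, "tz": 0, "wx": 0, "wy": 0, "wz": -0.12, "jaw": 255},
  {"tx": 0, "ty": 0, "tz": 0, "wx": 0, "wy": 0, "wz": -0.12, "jaw": 255},
  {"tx": 0, "ty": 0, "tz": 0, "wx": 0, "wy": 0, "wz": -0.12, "jaw": 255},
  {"tx": 0, "ty": 0, "tz": 0, "wx": 0, "wy": 0, "wz": -0.12, "jaw": 255},
  {"tx": 0, "ty": 0, "tz": 0, "wx": 0, "wy": 0, "wz": -0.12, "jaw": 255},
])

```text
t: 2.07
position: [234.9, -606.1, 231.3]
tcp_rot: [-2.467, -1.946, 0.0]
wrist_force: [0.7, -0.7, -0.4]
gripper_width: -0.0
```

Emit:
send_rows([
  {"tx": 0, "ty": 0, "tz": 0, "wx": 0, "wy": 0, "wz": -0.095, "jaw": 255},
  {"tx": 20, "ty": 4, "tz": 0, "wx": 0, "wy": 0, "wz": 0, "jaw": 255},
  {"tx": 40, "ty": 8, "tz": 0, "wx": 0, "wy": 0, "wz": 0, "jaw": 255},
  {"tx": 40, "ty": 8, "tz": 0, "wx": 0, "wy": 0, "wz": 0, "jaw": 255},
  {"tx": 40, "ty": 8, "tz": 0, "wx": 0, "wy": 0, "wz": 0, "jaw": 255},
  {"tx": 40, "ty": 8, "tz": 0, "wx": 0, "wy": 0, "wz": 0, "jaw": 255},
  {"tx": 40, "ty": 8, "tz": 0, "wx": 0, "wy": 0, "wz": 0, "jaw": 255},
  {"tx": 40, "ty": 8, "tz": 0, "wx": 0, "wy": 0, "wz": 0, "jaw": 255},
])

```text
t: 2.73
position: [324.4, -354.6, 231.4]
tcp_rot: [2.378, 2.052, 0.0]
wrist_force: [0.6, -0.1, 0.4]
gripper_width: -0.1
```

```bash
python3 -c "
from h import *
st()"
```

```text
t 2.73 jig [-111.8 -436.5  231.4] yawx 1.4241 zax [ 0. -0. -1.] F [ 0.6 -0.1  0.4] w -0.1 j [-0.94 -0.26  2.02  0.    1.39 -0.8 ]
```

Emit:
send_rows([
  {"tx": 40, "ty": 7.5, "tz": 0, "wx": 0, "wy": 0, "wz": 0, "jaw": 255},
  {"tx": 40, "ty": 7.5, "tz": 0, "wx": 0, "wy": 0, "wz": 0, "jaw": 255},
  {"tx": 40, "ty": 7.5, "tz": 0, "wx": 0, "wy": 0, "wz": 0, "jaw": 255},
  {"tx": 40, "ty": 7.5, "tz": 0, "wx": 0, "wy": 0, "wz": 0, "jaw": 255},
  {"tx": 40, "ty": 7.5, "tz": 0, "wx": 0, "wy": 0, "wz": 0, "jaw": 255},
  {"tx": 40, "ty": 7.5, "tz": 0, "wx": 0, "wy": 0, "wz": 0, "jaw": 255},
  {"tx": 40, "ty": 7.5, "tz": 0, "wx": 0, "wy": 0, "wz": 0, "jaw": 255},
  {"tx": 40, "ty": 7.5, "tz": 0, "wx": 0, "wy": 0, "wz": 0, "jaw": 255},
])

```text
t: 3.4
position: [430.3, -46.5, 231.8]
tcp_rot: [2.377, 2.053, 0.001]
wrist_force: [1.8, -0.6, 0.6]
gripper_width: 0.1
```

Emit:
send_rows([
  {"tx": 40, "ty": 7.5, "tz": 0, "wx": 0, "wy": 0, "wz": 0, "jaw": 255},
  {"tx": 40, "ty": 7.5, "tz": 0, "wx": 0, "wy": 0, "wz": 0, "jaw": 255},
  {"tx": 40, "ty": 7.5, "tz": 0, "wx": 0, "wy": 0, "wz": 0, "jaw": 255},
  {"tx": 40, "ty": 7.5, "tz": 0, "wx": 0, "wy": 0, "wz": 0, "jaw": 255},
  {"tx": 40, "ty": 7.5, "tz": 0, "wx": 0, "wy": 0, "wz": 0, "jaw": 255},
  {"tx": 20, "ty": 3, "tz": 0, "wx": 0, "wy": 0, "wz": 0, "jaw": 255},
  {"tx": 0, "ty": 0, "tz": 0, "wx": 0, "wy": 0, "wz": 0, "jaw": 255},
  {"tx": 0, "ty": 0, "tz": 0, "wx": 0, "wy": 0, "wz": 0, "jaw": 255},
])

```text
t: 4.07
position: [502.1, 164.1, 231.1]
tcp_rot: [2.375, 2.056, -0.001]
wrist_force: [-0.4, -0.1, -0.3]
gripper_width: -0.2
```

```bash
python3 -c "
from h import *
st()"
```

```text
t 4.07 jig [-11.5 102.5 231.1] yawx 1.4271 zax [-0.001 -0.001 -1.   ] F [-0.4 -0.1 -0.3] w -0.2 j [ 0.21 -0.15  1.92 -0.    1.37  0.36]
```

Emit:
send_rows([
  {"tx": 3, "ty": 2, "tz": 40, "wx": 0, "wy": 0, "wz": 0, "jaw": 255},
  {"tx": 0, "ty": 0, "tz": 40, "wx": 0, "wy": 0, "wz": 0, "jaw": 255},
  {"tx": 0, "ty": 0, "tz": 40, "wx": 0, "wy": 0, "wz": 0, "jaw": 255},
  {"tx": 0, "ty": 0, "tz": 40, "wx": 0, "wy": 0, "wz": 0, "jaw": 255},
  {"tx": 0, "ty": 0, "tz": 30, "wx": 0, "wy": 0, "wz": 0, "jaw": 255},
  {"tx": 0, "ty": 0, "tz": 15, "wx": 0, "wy": 0, "wz": 0, "jaw": 255},
  {"tx": 0, "ty": 0, "tz": 0, "wx": 0, "wy": 0, "wz": 0, "jaw": 255},
  {"tx": 0, "ty": 0, "tz": 0, "wx": 0, "wy": 0, "wz": 0, "jaw": 255},
])

```text
t: 4.73
position: [504.0, 164.7, 25.9]
tcp_rot: [-2.379, -2.051, 0.003]
wrist_force: [0.2, 1.4, 1.0]
gripper_width: 0.4
```

```bash
python3 -c "
from h import *
st()
f=grab_frame('side');cv2.imwrite('pics/s1.png',cv2.resize(f[120:265,270:470],None,fx=4,fy=4))"
```

```text
t 4.73 jig [ -9.7 103.4  25.9] yawx 1.4232 zax [-0.002 -0.001 -1.   ] F [0.2 1.4 1. ] w 0.4 j [ 0.21  0.09  2.07 -0.    0.99  0.36]
```

View pics/s1.png

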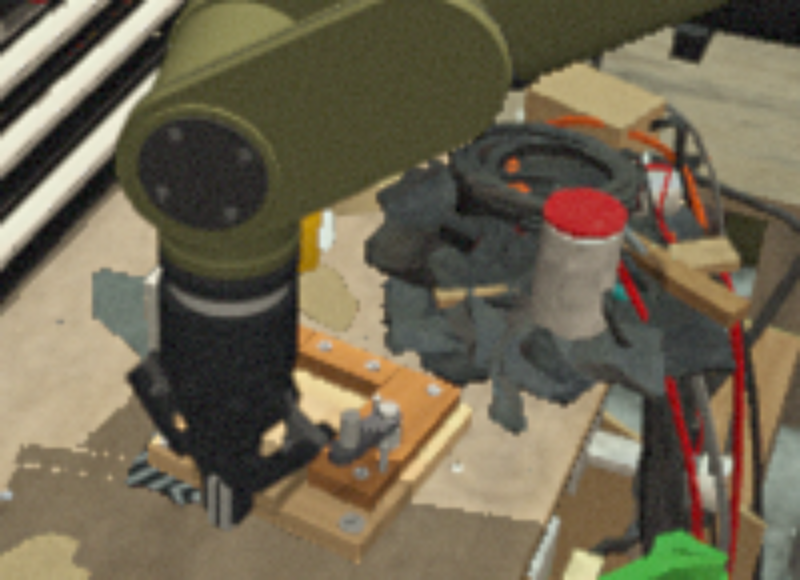

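Emit:
send_rows([
  {"tx": 25, "ty": 0, "tz": 0, "wx": 0, "wy": 0, "wz": 0, "jaw": 255},
  {"tx": 0, "ty": 0, "tz": 0, "wx": 0, "wy": 0, "wz": -0.12, "jaw": 255},
  {"tx": 0, "ty": 0, "tz": 0, "wx": 0, "wy": 0, "wz": -0.12, "jaw": 255},
  {"tx": 0, "ty": 0, "tz": 0, "wx": 0, "wy": 0, "wz": -0.12, "jaw": 255},
  {"tx": 0, "ty": 0, "tz": 0, "wx": 0, "wy": 0, "wz": -0.12, "jaw": 255},
  {"tx": 0, "ty": 0, "tz": 0, "wx": 0, "wy": 0, "wz": -0.12, "jaw": 255},
  {"tx": 0, "ty": 0, "tz": 0, "wx": 0, "wy": 0, "wz": -0.12, "jaw": 255},
  {"tx": 0, "ty": 0, "tz": 0, "wx": 0, "wy": 0, "wz": -0.12, "jaw": 255},
])

```text
t: 5.45
position: [510.4, 190.8, 29.5]
tcp_rot: [1.324, 2.844, 0.005]
wrist_force: [-0.2, 0.1, -0.5]
gripper_width: 0.0
```

Emit:
send_rows([
  {"tx": 0, "ty": 0, "tz": 0, "wx": 0, "wy": 0, "wz": -0.12, "jaw": 255},
  {"tx": 0, "ty": 0, "tz": 0, "wx": 0, "wy": 0, "wz": -0.12, "jaw": 255},
  {"tx": 0, "ty": 0, "tz": 0, "wx": 0, "wy": 0, "wz": -0.12, "jaw": 255},
  {"tx": 0, "ty": 0, "tz": 0, "wx": 0, "wy": 0, "wz": -0.12, "jaw": 255},
  {"tx": 0, "ty": 0, "tz": 0, "wx": 0, "wy": 0, "wz": -0.12, "jaw": 255},
  {"tx": 0, "ty": 0, "tz": 0, "wx": 0, "wy": 0, "wz": -0.12, "jaw": 255},
  {"tx": 0, "ty": 0, "tz": 0, "wx": 0, "wy": 0, "wz": 0, "jaw": 255},
])

```text
t: 6.03
position: [510.3, 190.8, 29.3]
tcp_rot: [0.243, 3.127, 0.003]
wrist_force: [-0.7, 0.5, -0.0]
gripper_width: -0.2
```

```bash
python3 -c "
from h import *
st()"
```

```text
t 6.03 jig [ -7.2 130.2  29.3] yawx 2.9863 zax [ 0.005  0.001 -1.   ] F [-0.7  0.5 -0. ] w -0.2 j [ 0.26  0.11  2.04 -0.    0.99 -1.16]
```

Emit:
send_rows([
  {"tx": -4, "ty": -15, "tz": 3, "wx": 0, "wy": 0, "wz": 0, "jaw": 255},
  {"tx": 0, "ty": -15, "tz": 0, "wx": 0, "wy": 0, "wz": 0, "jaw": 255},
  {"tx": 0, "ty": -5, "tz": 0, "wx": 0, "wy": 0, "wz": 0, "jaw": 255},
  {"tx": 0, "ty": -5, "tz": 0, "wx": 0, "wy": 0, "wz": 0, "jaw": 255},
  {"tx": 0, "ty": -5, "tz": 0, "wx": 0, "wy": 0, "wz": 0, "jaw": 255},
  {"tx": 0, "ty": -5, "tz": 0, "wx": 0, "wy": 0, "wz": 0, "jaw": 255},
])

```text
t: 6.53
position: [505.6, 141.0, 24.8]
tcp_rot: [0.247, 3.129, 0.003]
wrist_force: [1.0, 2.5, 4.2]
gripper_width: 0.3
```

```bash
python3 -c "
from h import *
st()
f=grab_frame('side');cv2.imwrite('pics/s2.png',cv2.resize(f[120:265,270:470],None,fx=4,fy=4))"
```

```text
t 6.53 jig [-4.6 80.2 24.8] yawx 2.9838 zax [ 0.003  0.001 -1.   ] F [1.  2.5 4.2] w 0.3 j [ 0.17  0.07  2.08  0.    0.98 -1.24]
```

View pics/s2.png

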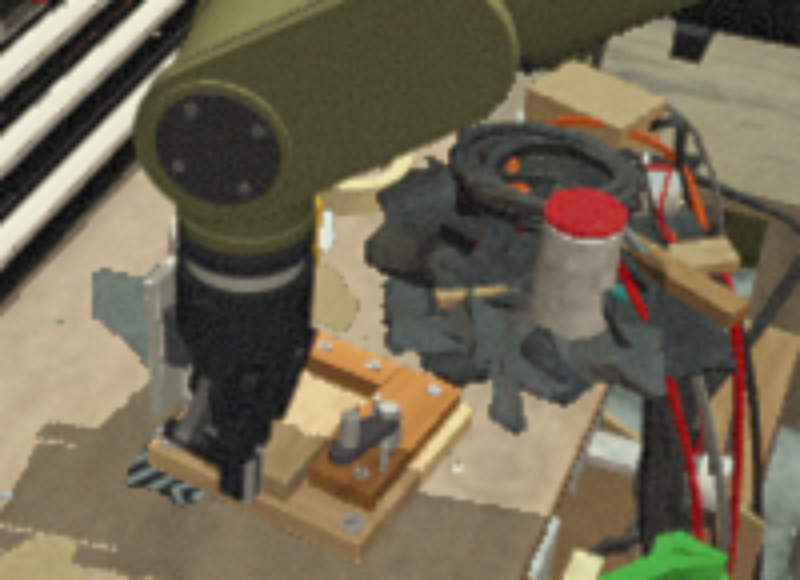

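Emit:
send_rows([
  {"tx": 1, "ty": -4, "tz": -1, "wx": 0, "wy": 0, "wz": 0, "jaw": 255},
  {"tx": 0, "ty": -4, "tz": 0, "wx": 0, "wy": 0, "wz": 0, "jaw": 255},
  {"tx": 0, "ty": -4, "tz": 0, "wx": 0, "wy": 0, "wz": 0, "jaw": 255},
  {"tx": 0, "ty": -2, "tz": 0, "wx": 0, "wy": 0, "wz": 0, "jaw": 255},
])

```text
t: 6.92
position: [501.7, 126.8, 24.7]
tcp_rot: [0.246, 3.131, 0.001]
wrist_force: [2.5, 2.3, 2.3]
gripper_width: 0.0
```

```bash
python3 -c "
from h import *
st()"
```

```text
t 6.92 jig [-6.4 65.6 24.7] yawx 2.9846 zax [ 0.001  0.    -1.   ] F [2.5 2.3 2.3] w 0.0 j [ 0.14  0.06  2.1   0.    0.98 -1.27]
```

Emit:
send_rows([
  {"tx": 0, "ty": -2, "tz": 0, "wx": 0, "wy": 0, "wz": 0, "jaw": 255},
  {"tx": 0, "ty": -2, "tz": 0, "wx": 0, "wy": 0, "wz": 0, "jaw": 255},
])

```text
t: 7.08
position: [501.2, 123.0, 24.7]
tcp_rot: [0.246, 3.13, 0.001]
wrist_force: [2.8, 2.4, 2.0]
gripper_width: -0.2
```

Emit:
send_rows([
  {"tx": 0, "ty": -2, "tz": 0, "wx": 0, "wy": 0, "wz": 0, "jaw": 255},
])

```text
t: 7.17
position: [500.9, 121.1, 24.7]
tcp_rot: [0.246, 3.13, 0.001]
wrist_force: [3.7, 2.6, 2.3]
gripper_width: -0.0
```

Emit:
send_rows([
  {"tx": 0, "ty": -1.5, "tz": 0, "wx": 0, "wy": 0, "wz": 0, "jaw": 255},
])

```text
t: 7.25
position: [500.9, 120.4, 24.8]
tcp_rot: [0.248, 3.13, 0.004]
wrist_force: [4.3, 10.8, 1.0]
gripper_width: 0.3
```

```bash
python3 -c "
from h import *
st()
f=grab_frame('side');cv2.imwrite('pics/s3.png',cv2.resize(f[180:265,290:410],None,fx=6,fy=6))
f=grab_frame('top');cv2.imwrite('pics/t3.png',cv2.resize(f[170:270,270:420],None,fx=5.3,fy=5.3))"
```

```text
t 7.25 jig [-6.3 59.1 24.8] yawx 2.9838 zax [ 0.002  0.003 -1.   ] F [ 4.3 10.8  1. ] w 0.3 j [ 0.13  0.05  2.1   0.    0.98 -1.28]
```

View pics/s3.png

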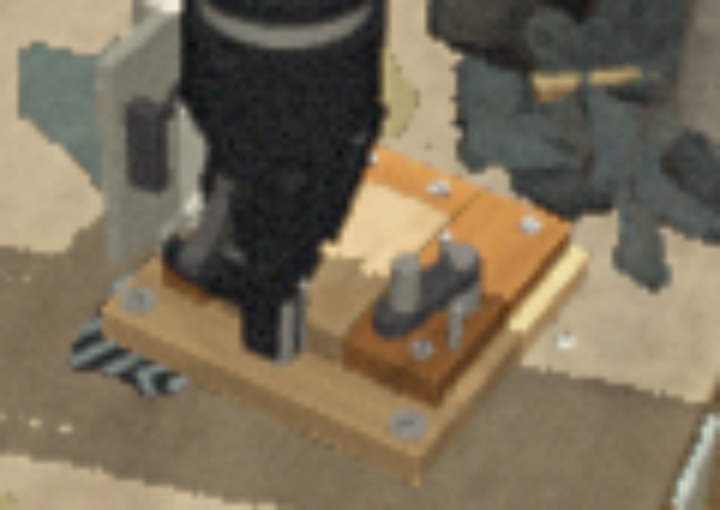

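Emit:
send_rows([
  {"tx": 0, "ty": -1, "tz": 0, "wx": 0, "wy": 0, "wz": 0, "jaw": 255},
  {"tx": 0, "ty": 0, "tz": 0, "wx": 0, "wy": 0, "wz": 0, "jaw": 255},
  {"tx": 0, "ty": 0, "tz": 0, "wx": 0, "wy": 0, "wz": 0, "jaw": 255},
])

```text
t: 7.6
position: [500.9, 120.4, 24.8]
tcp_rot: [0.247, 3.129, 0.007]
wrist_force: [3.7, 10.1, 1.0]
gripper_width: 0.1
```

Emit:
send_rows([
  {"tx": 0, "ty": 5, "tz": 0, "wx": 0, "wy": 0, "wz": 0, "jaw": 255},
  {"tx": 0, "ty": 20, "tz": 0, "wx": 0, "wy": 0, "wz": 0, "jaw": 255},
  {"tx": 0, "ty": 30, "tz": 0, "wx": 0, "wy": 0, "wz": 0, "jaw": 255},
  {"tx": 0, "ty": 20, "tz": -40, "wx": 0, "wy": 0, "wz": 0, "jaw": 255},
  {"tx": 0, "ty": 0, "tz": -40, "wx": 0, "wy": 0, "wz": 0, "jaw": 255},
  {"tx": 0, "ty": 0, "tz": -40, "wx": 0, "wy": 0, "wz": 0, "jaw": 255},
  {"tx": 0, "ty": 0, "tz": -40, "wx": 0, "wy": 0, "wz": 0, "jaw": 255},
  {"tx": 0, "ty": 0, "tz": 0, "wx": 0, "wy": 0, "wz": 0, "jaw": 255},
])

```text
t: 8.27
position: [515.1, 192.1, 190.4]
tcp_rot: [0.244, 3.12, 0.005]
wrist_force: [0.8, 0.7, 1.1]
gripper_width: 0.2
```

```bash
python3 -c "
from h import *
st()
f=grab_frame('side');cv2.imwrite('pics/s4.png',cv2.resize(f[150:265,285:445],None,fx=5,fy=5))
f=grab_frame('top');cv2.imwrite('pics/t4.png',cv2.resize(f[170:270,270:420],None,fx=5.3,fy=5.3))"
```

```text
t 8.27 jig [ -2.7 132.1 190.4] yawx 2.9852 zax [ 0.012  0.002 -1.   ] F [0.8 0.7 1.1] w 0.2 j [ 0.26 -0.08  1.92 -0.    1.28 -1.15]
```

View pics/s4.png

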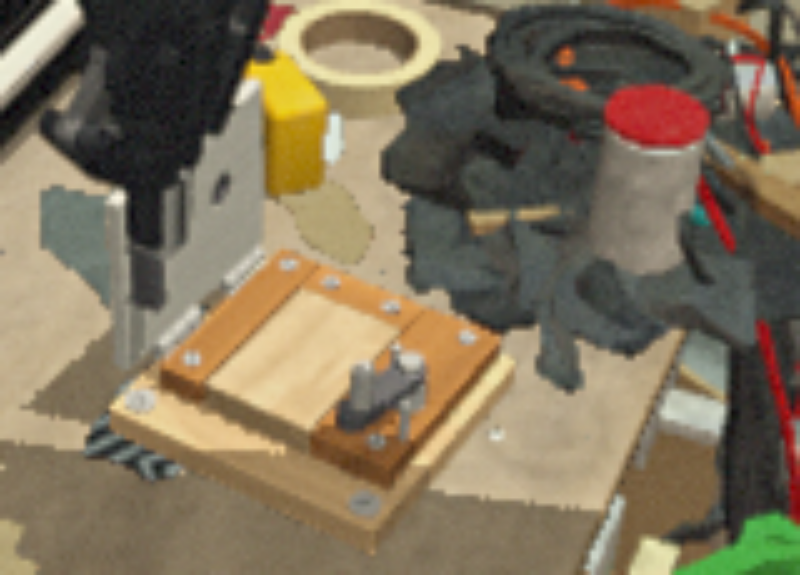

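View pics/t4.png

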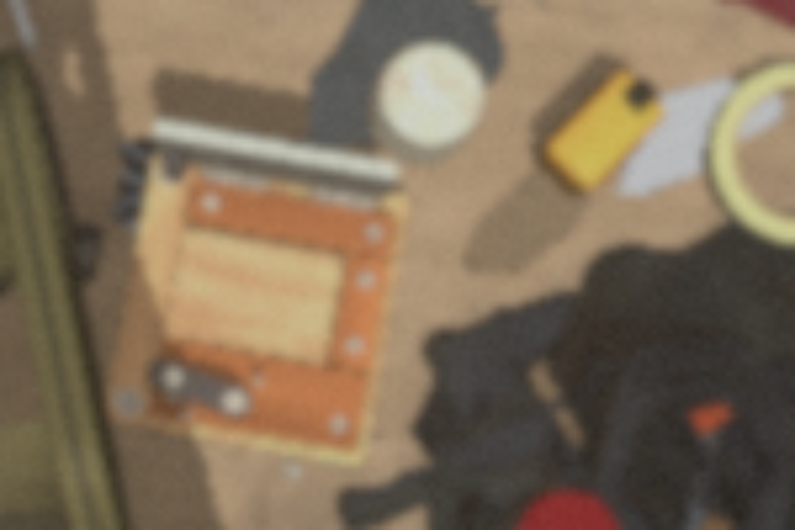

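Emit:
send_rows([
  {"tx": -35, "ty": 0, "tz": 0, "wx": 0, "wy": 0, "wz": 0, "jaw": 255},
  {"tx": -35, "ty": 0, "tz": 0, "wx": 0, "wy": 0, "wz": 0, "jaw": 255},
  {"tx": -30, "ty": -18, "tz": 0, "wx": 0, "wy": 0, "wz": 0, "jaw": 255},
  {"tx": 0, "ty": -40, "tz": 0, "wx": 0, "wy": 0, "wz": 0, "jaw": 255},
  {"tx": 0, "ty": -40, "tz": 0, "wx": 0, "wy": 0, "wz": 0, "jaw": 255},
  {"tx": 0, "ty": -40, "tz": 0, "wx": 0, "wy": 0, "wz": 0, "jaw": 255},
  {"tx": 0, "ty": -40, "tz": 0, "wx": 0, "wy": 0, "wz": 0, "jaw": 255},
  {"tx": 0, "ty": 0, "tz": 0, "wx": 0, "wy": 0, "wz": 0, "jaw": 255},
])

```text
t: 9.03
position: [579.3, -6.0, 177.8]
tcp_rot: [-0.255, -3.124, 0.005]
wrist_force: [0.3, -0.1, 0.3]
gripper_width: 0.0
```

```bash
python3 -c "
from h import *
st()"
```

```text
t 9.03 jig [ 89.6 -54.5 177.8] yawx 2.9786 zax [-0.008 -0.002 -1.   ] F [ 0.3 -0.1  0.3] w 0.0 j [-0.1   0.01  1.86 -0.    1.28 -1.51]
```

Emit:
send_rows([
  {"tx": -3, "ty": 7, "tz": 10, "wx": 0, "wy": 0, "wz": 0, "jaw": 255},
  {"tx": 0, "ty": 0, "tz": 20, "wx": 0, "wy": 0, "wz": 0, "jaw": 255},
  {"tx": 0, "ty": 0, "tz": 20, "wx": 0, "wy": 0, "wz": 0, "jaw": 255},
  {"tx": 0, "ty": 0, "tz": 0, "wx": 0, "wy": 0, "wz": 0, "jaw": 255},
  {"tx": 0, "ty": 0, "tz": 0, "wx": 0, "wy": 0, "wz": 0, "jaw": 255},
])

```text
t: 9.45
position: [584.2, 7.7, 128.0]
tcp_rot: [-0.243, -3.125, -0.0]
wrist_force: [0.2, 0.2, -0.1]
gripper_width: -0.0
```

```bash
python3 -c "
from h import *
st()
f=grab_frame('side');cv2.imwrite('pics/s5.png',cv2.resize(f[150:265,285:445],None,fx=5,fy=5))
f=grab_frame('top');cv2.imwrite('pics/t5.png',cv2.resize(f[170:270,270:420],None,fx=5.3,fy=5.3))"
```

```text
t 9.45 jig [ 92.5 -40.3 128. ] yawx 2.9862 zax [-0.007  0.001 -1.   ] F [ 0.2  0.2 -0.1] w -0.0 j [-0.08  0.07  1.89  0.    1.19 -1.49]
```

View pics/s5.png

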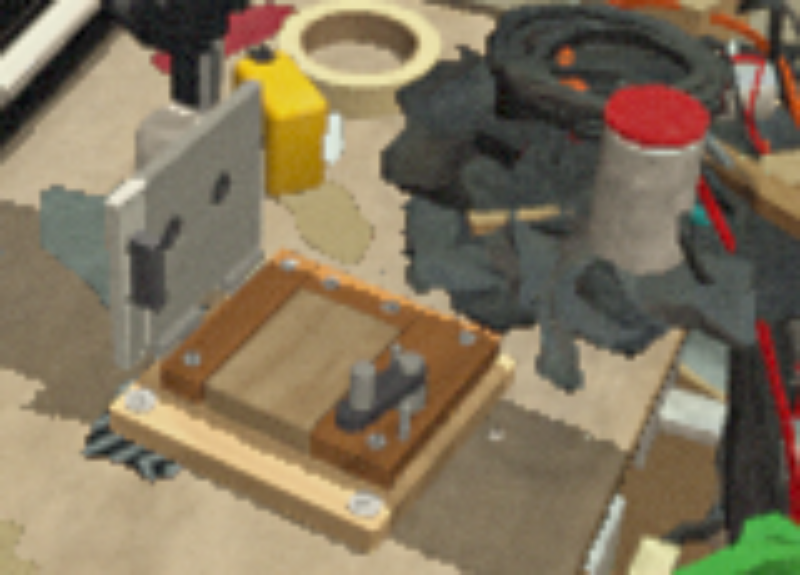

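Emit:
send_rows([
  {"tx": 5, "ty": -6, "tz": 0, "wx": 0, "wy": 0, "wz": 0, "jaw": 255},
  {"tx": 6, "ty": 0, "tz": 0, "wx": 0, "wy": 0, "wz": 0, "jaw": 255},
  {"tx": 8, "ty": 0, "tz": 0, "wx": 0, "wy": 0, "wz": 0, "jaw": 255},
  {"tx": 8, "ty": 0, "tz": 0, "wx": 0, "wy": 0, "wz": 0, "jaw": 255},
  {"tx": 8, "ty": 0, "tz": 1, "wx": 0, "wy": 0, "wz": 0, "jaw": 255},
  {"tx": 8, "ty": 0, "tz": 2, "wx": 0, "wy": 0, "wz": 0, "jaw": 255},
])

```text
t: 10.05
position: [542.5, 7.2, 129.3]
tcp_rot: [0.246, 3.13, 0.0]
wrist_force: [0.8, 0.2, 0.3]
gripper_width: 0.1
```

```bash
python3 -c "
from h import *
st()
f=grab_frame('side');cv2.imwrite('pics/s6.png',cv2.resize(f[150:265,285:445],None,fx=5,fy=5))"
```

```text
t 10.05 jig [ 51.3 -46.8 129.3] yawx 2.9847 zax [ 0.002 -0.    -1.   ] F [0.8 0.2 0.3] w 0.1 j [-0.09 -0.03  1.99  0.    1.18 -1.5 ]
```

View pics/s6.png

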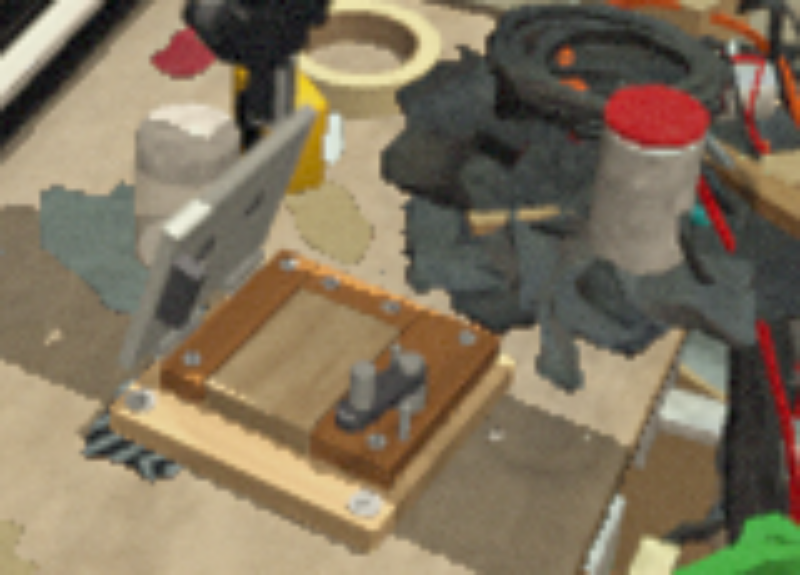

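Emit:
send_rows([
  {"tx": 7, "ty": 0, "tz": 3, "wx": 0, "wy": 0, "wz": 0, "jaw": 255},
  {"tx": 8, "ty": 0, "tz": 4, "wx": 0, "wy": 0, "wz": 0, "jaw": 255},
  {"tx": 8, "ty": 0, "tz": 4, "wx": 0, "wy": 0, "wz": 0, "jaw": 255},
  {"tx": 8, "ty": 0, "tz": 5, "wx": 0, "wy": 0, "wz": 0, "jaw": 255},
  {"tx": 7, "ty": 0, "tz": 6, "wx": 0, "wy": 0, "wz": 0, "jaw": 255},
  {"tx": 6, "ty": 0, "tz": 6, "wx": 0, "wy": 0, "wz": 0, "jaw": 255},
  {"tx": 6, "ty": 0, "tz": 7, "wx": 0, "wy": 0, "wz": 0, "jaw": 255},
])

```text
t: 10.68
position: [492.7, 15.0, 92.8]
tcp_rot: [-0.246, -3.131, -0.0]
wrist_force: [0.1, -0.1, 0.7]
gripper_width: -0.0
```

```bash
python3 -c "
from h import *
st()
f=grab_frame('side');cv2.imwrite('pics/s7.png',cv2.resize(f[150:265,285:445],None,fx=5,fy=5))"
```

```text
t 10.68 jig [  1.  -46.3  92.8] yawx 2.9848 zax [-0.  0. -1.] F [ 0.1 -0.1  0.7] w -0.0 j [-0.08 -0.1   2.12  0.    1.12 -1.49]
```

View pics/s7.png

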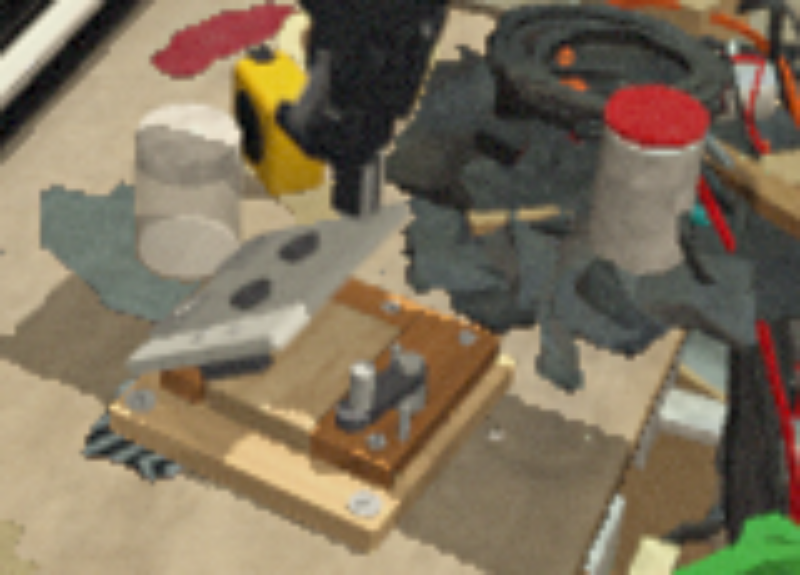

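Emit:
send_rows([
  {"tx": 4, "ty": 0, "tz": 6, "wx": 0, "wy": 0, "wz": 0, "jaw": 255},
  {"tx": 4, "ty": 0, "tz": 7, "wx": 0, "wy": 0, "wz": 0, "jaw": 255},
  {"tx": 4, "ty": 0, "tz": 7, "wx": 0, "wy": 0, "wz": 0, "jaw": 255},
  {"tx": 3, "ty": 0, "tz": 7, "wx": 0, "wy": 0, "wz": 0, "jaw": 255},
  {"tx": 3, "ty": 0, "tz": 7, "wx": 0, "wy": 0, "wz": 0, "jaw": 255},
  {"tx": 3, "ty": 0, "tz": 6, "wx": 0, "wy": 0, "wz": 0, "jaw": 255},
  {"tx": 1, "ty": 0, "tz": 4, "wx": 0, "wy": 0, "wz": 0, "jaw": 255},
])

```text
t: 11.32
position: [470.8, 18.5, 48.3]
tcp_rot: [-0.246, -3.13, -0.0]
wrist_force: [-0.3, 0.3, 0.6]
gripper_width: -0.0
```

```bash
python3 -c "
from h import *
st()
f=grab_frame('side');cv2.imwrite('pics/s8.png',cv2.resize(f[150:265,285:445],None,fx=5,fy=5))"
```

```text
t 11.32 jig [-21.2 -46.1  48.3] yawx 2.9848 zax [-0.002  0.    -1.   ] F [-0.3  0.3  0.6] w -0.0 j [-0.07 -0.08  2.19  0.    1.04 -1.49]
```

View pics/s8.png

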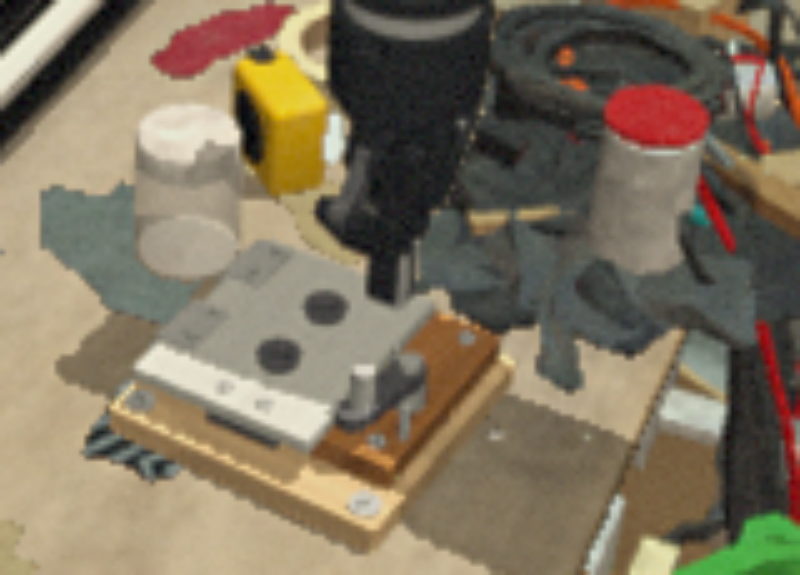

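Nearly flat; press the last few millimetres and watch the force.

Emit:
send_rows([
  {"tx": 0, "ty": 0, "tz": 1.5, "wx": 0, "wy": 0, "wz": 0, "jaw": 255},
  {"tx": 0, "ty": 0, "tz": 1, "wx": 0, "wy": 0, "wz": 0, "jaw": 255},
])

```text
t: 11.53
position: [472.1, 18.3, 47.1]
tcp_rot: [0.246, 3.132, -0.0]
wrist_force: [0.1, -0.4, -0.1]
gripper_width: 0.1
```

Emit:
send_rows([
  {"tx": 0, "ty": 0, "tz": 1, "wx": 0, "wy": 0, "wz": 0, "jaw": 255},
  {"tx": 0, "ty": 0, "tz": 0, "wx": 0, "wy": 0, "wz": 0, "jaw": 255},
])

```text
t: 11.7
position: [472.2, 18.3, 46.3]
tcp_rot: [0.246, 3.131, 0.0]
wrist_force: [0.1, -0.6, 0.1]
gripper_width: -0.1
```

Emit:
send_rows([
  {"tx": 0, "ty": 0, "tz": 0.8, "wx": 0, "wy": 0, "wz": 0, "jaw": 255},
  {"tx": 0, "ty": 0, "tz": 0, "wx": 0, "wy": 0, "wz": 0, "jaw": 255},
])

```text
t: 11.87
position: [472.2, 18.3, 45.5]
tcp_rot: [0.246, 3.131, 0.0]
wrist_force: [0.6, -0.5, -0.2]
gripper_width: 0.3
```

Emit:
send_rows([
  {"tx": 0, "ty": 0, "tz": 1, "wx": 0, "wy": 0, "wz": 0, "jaw": 255},
  {"tx": 0, "ty": 0, "tz": 0, "wx": 0, "wy": 0, "wz": 0, "jaw": 255},
])

```text
t: 12.03
position: [472.2, 18.3, 45.4]
tcp_rot: [-0.246, -3.132, 0.0]
wrist_force: [-2.9, 0.6, 7.6]
gripper_width: -0.0
```

Emit:
send_rows([
  {"tx": 0, "ty": 0, "tz": 0.8, "wx": 0, "wy": 0, "wz": 0, "jaw": 255},
  {"tx": 0, "ty": 0, "tz": 0, "wx": 0, "wy": 0, "wz": 0, "jaw": 255},
])

```text
t: 12.2
position: [472.3, 18.3, 45.3]
tcp_rot: [-0.246, -3.131, 0.0]
wrist_force: [-5.8, 0.5, 11.8]
gripper_width: 0.2
```

```bash
python3 -c "
from h import *
st()
f=grab_frame('side');cv2.imwrite('pics/s9.png',cv2.resize(f[150:265,285:445],None,fx=5,fy=5))"
```

```text
t 12.2 jig [-19.8 -46.1  45.3] yawx 2.985 zax [-0.001 -0.    -1.   ] F [-5.8  0.5 11.8] w 0.2 j [-0.07 -0.07  2.19 -0.    1.03 -1.49]
```

View pics/s9.png

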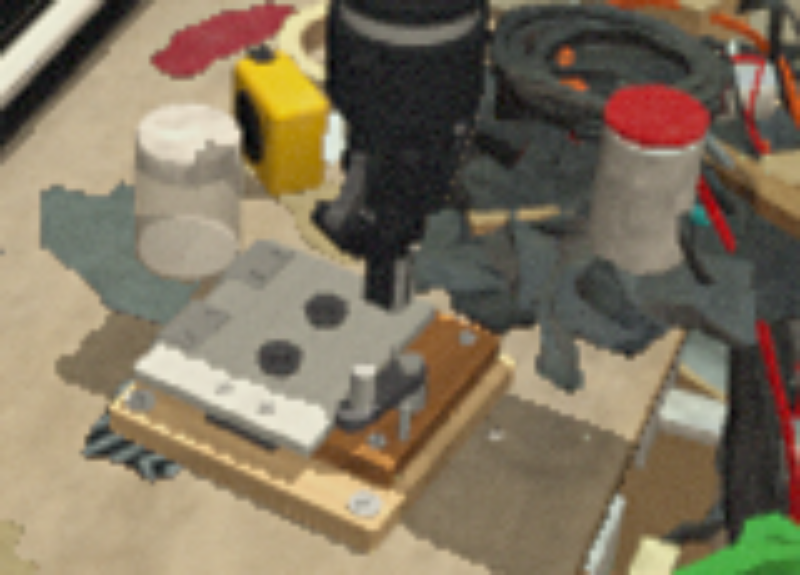

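Emit:
send_rows([
  {"tx": 0, "ty": 0, "tz": -25, "wx": 0, "wy": 0, "wz": 0, "jaw": 255},
  {"tx": 0, "ty": 0, "tz": -40, "wx": 0, "wy": 0, "wz": 0, "jaw": 255},
  {"tx": 28, "ty": 0, "tz": 0, "wx": 0, "wy": 0, "wz": 0, "jaw": 255},
  {"tx": 28, "ty": 10, "tz": 0, "wx": 0, "wy": 0, "wz": 0, "jaw": 255},
  {"tx": 3, "ty": 38, "tz": 0, "wx": 0, "wy": 0, "wz": 0, "jaw": 255},
  {"tx": 0, "ty": 38, "tz": 0, "wx": 0, "wy": 0, "wz": 0, "jaw": 255},
  {"tx": 0, "ty": 0, "tz": 0, "wx": 0, "wy": 0, "wz": 0.1, "jaw": 255},
  {"tx": 0, "ty": 0, "tz": 0, "wx": 0, "wy": 0, "wz": 0.1, "jaw": 255},
])

```text
t: 12.92
position: [426.9, 114.4, 108.8]
tcp_rot: [0.558, 3.091, 0.001]
wrist_force: [0.1, -0.6, 0.2]
gripper_width: -0.1
```

```bash
python3 -c "
from h import *
st()
f=grab_frame('side');cv2.imwrite('pics/s10.png',cv2.resize(f[150:265,285:445],None,fx=5,fy=5))"
```

```text
t 12.92 jig [-78.6  42.4 108.8] yawx 2.7841 zax [ 0.001  0.    -1.   ] F [ 0.1 -0.6  0.2] w -0.1 j [ 0.14 -0.24  2.22  0.    1.17 -1.07]
```

View pics/s10.png

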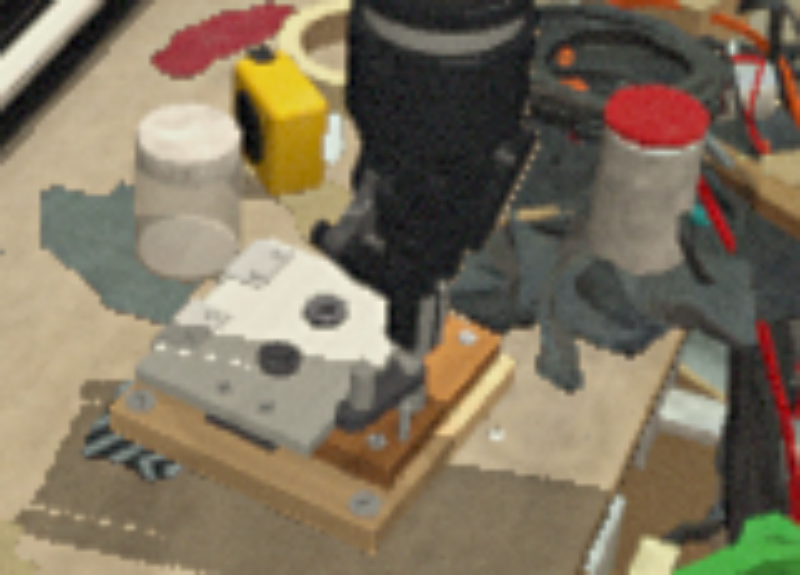

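Emit:
send_rows([
  {"tx": 0, "ty": 0, "tz": 25, "wx": 0, "wy": 0, "wz": 0, "jaw": 255},
  {"tx": 0, "ty": 0, "tz": 19, "wx": 0, "wy": 0, "wz": 0, "jaw": 255},
  {"tx": 0, "ty": 0, "tz": 0, "wx": 0, "wy": 0, "wz": 0, "jaw": 255},
])

```text
t: 13.22
position: [423.9, 111.9, 60.8]
tcp_rot: [-0.554, -3.085, 0.004]
wrist_force: [-1.1, -0.9, -0.4]
gripper_width: -0.3
```

Emit:
send_rows([
  {"tx": -5, "ty": 0, "tz": 0, "wx": 0, "wy": 0, "wz": 0, "jaw": 255},
  {"tx": -4, "ty": 0, "tz": 0, "wx": 0, "wy": 0, "wz": 0, "jaw": 255},
  {"tx": -3.6, "ty": 1.7, "tz": 0, "wx": 0, "wy": 0, "wz": 0.1, "jaw": 255},
  {"tx": -3.6, "ty": 1.7, "tz": 0, "wx": 0, "wy": 0, "wz": 0.1, "jaw": 255},
])

```text
t: 13.55
position: [444.5, 109.4, 65.9]
tcp_rot: [0.87, 3.018, 0.001]
wrist_force: [-1.0, 0.7, -0.9]
gripper_width: 0.0
```

```bash
python3 -c "
from h import *
st()
f=grab_frame('side');cv2.imwrite('pics/s11.png',cv2.resize(f[150:265,285:445],None,fx=5,fy=5))"
```

```text
t 13.55 jig [-60.5  40.   65.9] yawx 2.5801 zax [ 0.001  0.    -1.   ] F [-1.   0.7 -0.9] w 0.0 j [ 0.12 -0.14  2.21  0.    1.07 -0.89]
```

View pics/s11.png

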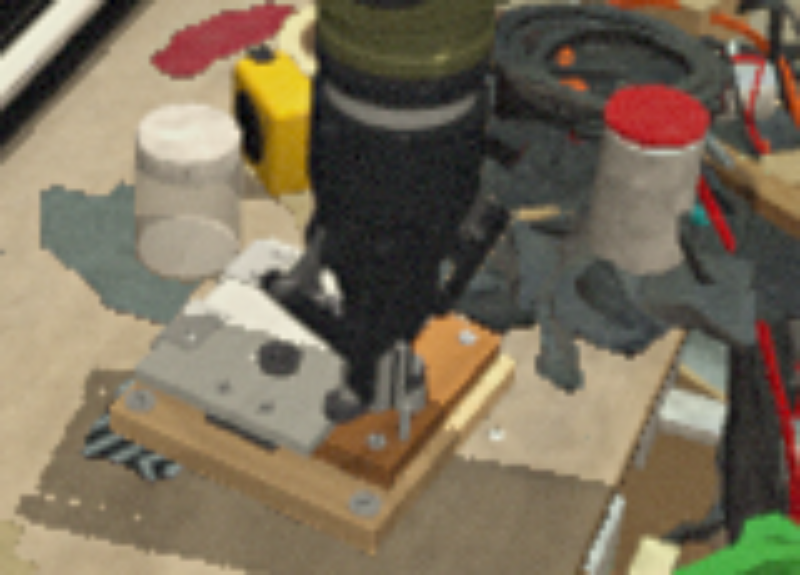

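Emit:
send_rows([
  {"tx": -3.6, "ty": 1.7, "tz": 0, "wx": 0, "wy": 0, "wz": 0.1, "jaw": 255},
  {"tx": -3.6, "ty": 1.7, "tz": 0, "wx": 0, "wy": 0, "wz": 0.1, "jaw": 255},
  {"tx": -3.6, "ty": 1.7, "tz": 0, "wx": 0, "wy": 0, "wz": 0.1, "jaw": 255},
  {"tx": -3.6, "ty": 1.7, "tz": 0, "wx": 0, "wy": 0, "wz": 0.1, "jaw": 255},
])

```text
t: 13.93
position: [459.7, 105.4, 65.9]
tcp_rot: [1.449, 2.786, 0.002]
wrist_force: [-1.0, 0.1, 0.6]
gripper_width: 0.1
```

```bash
python3 -c "
from h import *
st()
f=grab_frame('side');cv2.imwrite('pics/s12.png',cv2.resize(f[150:265,285:445],None,fx=5,fy=5))"
```

```text
t 13.93 jig [-44.8  38.3  65.9] yawx 2.1821 zax [ 0.001  0.    -1.   ] F [-1.   0.1  0.6] w 0.1 j [ 0.11 -0.11  2.18  0.    1.07 -0.5 ]
```

View pics/s12.png

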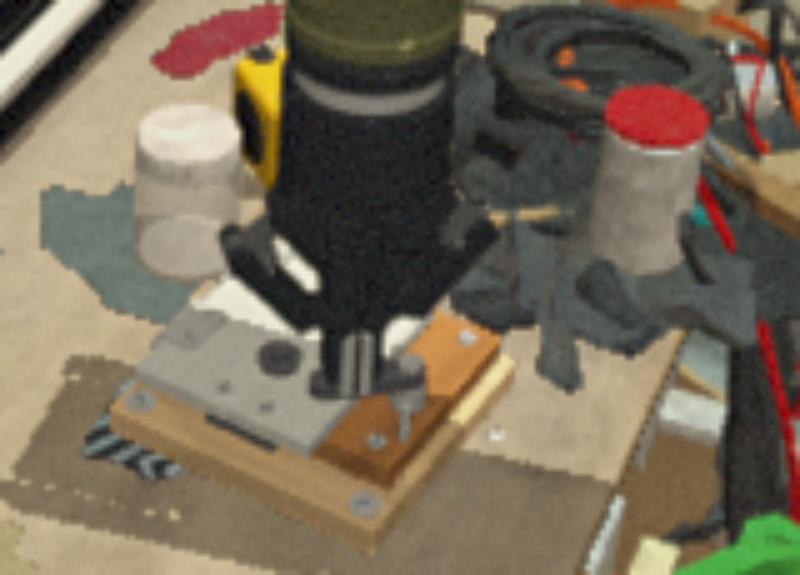

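Emit:
send_rows([
  {"tx": -3.6, "ty": 1.7, "tz": 0, "wx": 0, "wy": 0, "wz": 0.1, "jaw": 255},
  {"tx": -3.6, "ty": 1.7, "tz": 0, "wx": 0, "wy": 0, "wz": 0.1, "jaw": 255},
  {"tx": -3.6, "ty": 1.7, "tz": 0, "wx": 0, "wy": 0, "wz": 0.1, "jaw": 255},
  {"tx": -3.6, "ty": 1.7, "tz": 0, "wx": 0, "wy": 0, "wz": 0.1, "jaw": 255},
  {"tx": -3.6, "ty": 1.7, "tz": 0, "wx": 0, "wy": 0, "wz": 0.1, "jaw": 255},
  {"tx": -3.6, "ty": 1.7, "tz": 0, "wx": 0, "wy": 0, "wz": 0.1, "jaw": 255},
])

```text
t: 14.48
position: [476.5, 89.2, 65.7]
tcp_rot: [2.207, 2.235, 0.003]
wrist_force: [-0.4, 0.4, -0.0]
gripper_width: 0.4
```

Emit:
send_rows([
  {"tx": -2, "ty": 0.9, "tz": 0, "wx": 0, "wy": 0, "wz": 0.05, "jaw": 255},
  {"tx": -2, "ty": 0.9, "tz": 0, "wx": 0, "wy": 0, "wz": 0.05, "jaw": 255},
])

```text
t: 14.65
position: [478.3, 85.1, 65.7]
tcp_rot: [2.313, 2.125, 0.003]
wrist_force: [-1.3, 1.0, -0.3]
gripper_width: 0.1
```

```bash
python3 -c "
from h import *
st()
f=grab_frame('side');cv2.imwrite('pics/s13.png',cv2.resize(f[150:265,285:445],None,fx=5,fy=5))"
```

```text
t 14.65 jig [-23.4  20.9  65.7] yawx 1.4859 zax [ 0.002  0.001 -1.   ] F [-1.3  1.  -0.3] w 0.1 j [ 0.07 -0.08  2.15  0.    1.07  0.15]
```

View pics/s13.png

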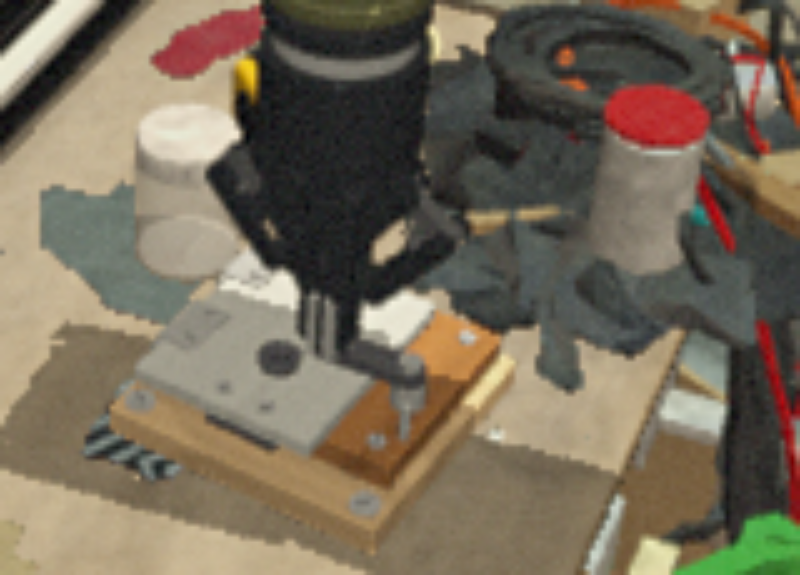

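Emit:
send_rows([
  {"tx": -2, "ty": 0, "tz": 0, "wx": 0, "wy": 0, "wz": 0.05, "jaw": 255},
  {"tx": -1.5, "ty": 0, "tz": 0, "wx": 0, "wy": 0, "wz": 0, "jaw": 255},
])

```text
t: 14.87
position: [478.6, 82.1, 65.9]
tcp_rot: [2.364, 2.067, 0.006]
wrist_force: [1.9, 6.5, 0.3]
gripper_width: 0.2
```

Emit:
send_rows([
  {"tx": -1.5, "ty": 0, "tz": 0, "wx": 0, "wy": 0, "wz": 0, "jaw": 255},
  {"tx": 0, "ty": 0, "tz": 0, "wx": 0, "wy": 0, "wz": 0, "jaw": 255},
])

```text
t: 15.03
position: [478.5, 81.9, 65.9]
tcp_rot: [-2.364, -2.068, -0.01]
wrist_force: [3.2, 9.1, 0.3]
gripper_width: 0.5
```

```bash
python3 -c "
from h import *
st()"
```

```text
t 15.03 jig [-22.8  17.8  65.9] yawx 1.4375 zax [ 0.005  0.005 -1.   ] F [3.2 9.1 0.3] w 0.5 j [ 0.06 -0.08  2.15  0.01  1.06  0.19]
```

Emit:
send_rows([
  {"tx": 0, "ty": 0, "tz": 0, "wx": 0, "wy": 0, "wz": 0, "jaw": 255},
  {"tx": 0, "ty": 0, "tz": 0, "wx": 0, "wy": 0, "wz": 0, "jaw": 255},
  {"tx": 5, "ty": 0, "tz": 0, "wx": 0, "wy": 0, "wz": 0, "jaw": 255},
  {"tx": 15, "ty": 0, "tz": 0, "wx": 0, "wy": 0, "wz": 0, "jaw": 255},
  {"tx": 10, "ty": 0, "tz": -20, "wx": 0, "wy": 0, "wz": 0, "jaw": 255},
  {"tx": 0, "ty": 0, "tz": -40, "wx": 0, "wy": 0, "wz": 0, "jaw": 255},
  {"tx": 20, "ty": 0, "tz": -40, "wx": 0, "wy": 0, "wz": 0, "jaw": 255},
  {"tx": 40, "ty": 0, "tz": -20, "wx": 0, "wy": 0, "wz": 0, "jaw": 255},
])

```text
t: 15.7
position: [490.6, 164.2, 185.9]
tcp_rot: [2.364, 2.061, 0.008]
wrist_force: [1.7, 0.7, -0.2]
gripper_width: -0.2
```

Emit:
send_rows([
  {"tx": 40, "ty": 0, "tz": 0, "wx": 0, "wy": 0, "wz": 0, "jaw": 255},
  {"tx": 40, "ty": 0, "tz": 0, "wx": 0, "wy": 0, "wz": 0, "jaw": 255},
  {"tx": 30, "ty": 0, "tz": 0, "wx": 0, "wy": 0, "wz": 0, "jaw": 255},
  {"tx": 0, "ty": 0, "tz": 0, "wx": 0, "wy": 0, "wz": 0, "jaw": 255},
  {"tx": 0, "ty": 0, "tz": 0, "wx": 0, "wy": 0, "wz": 0, "jaw": 255},
])

```text
t: 16.12
position: [503.3, 275.3, 180.5]
tcp_rot: [2.361, 2.071, -0.001]
wrist_force: [-0.1, -1.0, 0.1]
gripper_width: -0.2
```

```bash
python3 -c "
from h import *
st()
f=grab_frame('side');cv2.imwrite('pics/s14.png',cv2.resize(f[150:265,285:445],None,fx=5,fy=5))
f=grab_frame('top');cv2.imwrite('pics/t14.png',cv2.resize(f[170:270,270:420],None,fx=5.3,fy=5.3))"
```

```text
t 16.12 jig [-26.4 212.7 180.5] yawx 1.4399 zax [-0.    -0.001 -1.   ] F [-0.1 -1.   0.1] w -0.2 j [ 0.41 -0.01  1.87 -0.    1.27  0.54]
```

View pics/s14.png

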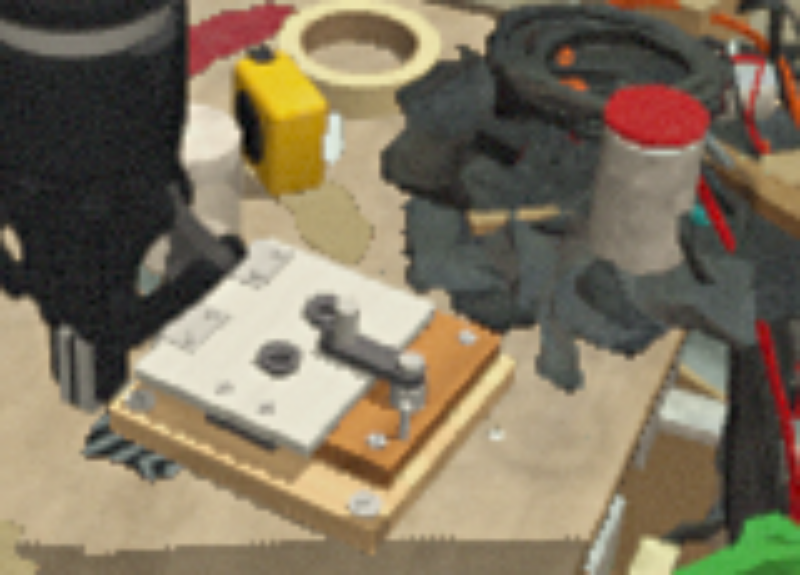

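View pics/t14.png

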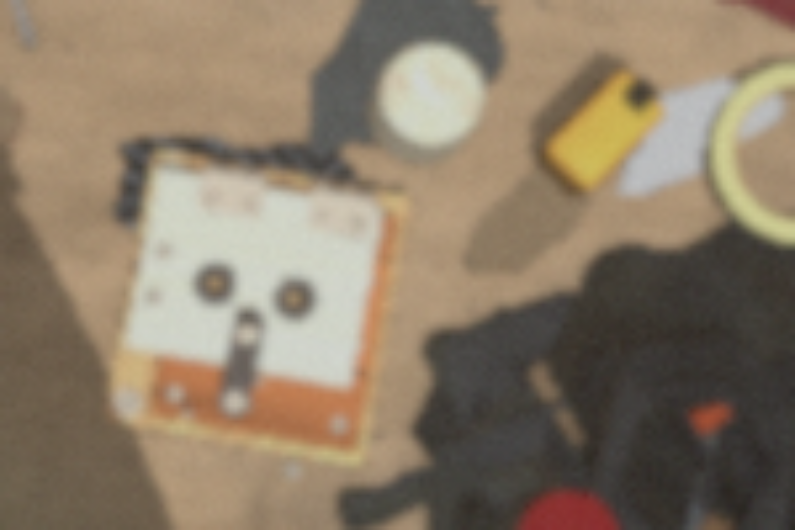

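```bash
python3 -c "
from fit import *
p=[498.44,60.89,-.1455]
for b in(1.3,1.4,1.5,1.57): print(b,((proj('top',W(p,[-60+36*np.sin(b),36*np.cos(b),78.5]))-[270,170])*5.3).round(),((proj('side',W(p,[-60+36*np.sin(b),36*np.cos(b),78.5]))-[285,150])*5).round())
job.finish_job()"
```

```text
1.3 [[225. 335.]] [[340. 317.]]
1.4 [[232. 334.]] [[342. 313.]]
1.5 [[239. 335.]] [[345. 308.]]
1.57 [[244. 335.]] [[348. 306.]]
the job is handed in; nothing more can be done
```

The jig is ready for drilling and the job is handed in; hand-in reports no verdict, so I don't have a pass or fail. It took about 16 s of the 61 s allowed.

- **Plate:** I pushed it in with the shut fingertips. At the stop the force rose to about 11 N, and the pictures show the plate home and flat in its channel.
- **Leaf:** I pushed it over and then pressed it down. It bottomed out with its top at z = 45.3 to 45.5 mm, against the given 45.5 mm for shut.
- **Turn-button:** I swung the peg round until it stopped, at about 9 N. In the top picture the peg is at column 247, against 244 predicted for 1.57 rad. The side picture agrees by eye.
- **Bystanders:** The tack jar, spool, tape measure and masking tape look unmoved in the last pictures. The marker was outside that crop, but the arm never went near it. The networks sometimes mixed up the spool, jar and tape measure, so I kept clear of every candidate.
- **Arm:** It ended about 200 mm clear of the jig, touching nothing.

The two cameras' jig fits disagreed by up to about 2 px, so I relied on the contact forces for the final positions.

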